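Push the zip-tie refill into the dispenser's dock

TASK

Slide the gray zip-tie refill magazine along the counter, in through the narrow gap between the two steel guide cheeks of the dispenser's dock, and on until it sits square and fully home with its leading end against the back stop; then leave it there. Only push it with the fingertips or the outside of the fingers: it stays flat on the counter and nothing is pinched or lifted. Leave the wrench, the nut driver, the flashlight and the organizer with its flap alone.

Things in the scene. Friction and masses are not known exactly. Their poses are not given: they have to be found in the camera images.
- magazine: Zip-tie refill magazine: a closed gray plastic box, 96 mm wide (its x), 120 mm long (its y), 32 mm high; white zip ties on top add 4 mm (look only). Loose, 0.2 to 0.45 kg. Origin: centre of its underside, z up. At the start its +y points towards the dock within about 45 degrees; its two ends are alike. Too wide for most grippers to straddle.
- dock: Dispenser's loading dock, fixed. Origin: on the counter, mid-gap; its +y is the push-in direction, x runs across the gap, z up. Two steel guide cheeks, 36 mm high, fill x = -90 to -50 and 50 to 90 mm, y = -25 to 25 mm (gap 100 mm, inner corners rounded 10 mm). The bay behind is open. 3 mm high foot strips run at 60 to 90 mm either side, y = -25 to 165 mm.
- home (a point): Point on the counter where the centre of the magazine's underside is when it is fully home: dock x = 0, y = 93 mm, axes as the dock's; the magazine's long side then lies along y.
- stop (a point): Middle of the face of the dock's back stop, on the counter: dock x = 0, y = 153 mm, axes as the dock's. The stop is an aluminium bar 30 mm high, 180 mm long across the dock, 12 mm thick.
- dispenser (a point): Centre of the underside of the gray dispenser, fixed to the dock at dock x = 150, y = 160 mm: a box 90 (x) by 110 (y) mm, 122 mm high with its push plate. White zip-tie ends (look only) stick out of it to dock x = 85 mm, 35 to 40 mm above the counter.
- socket_wrench: Chrome socket wrench lying on the counter between the robot's base and the dock, about 230 mm long and 36 mm wide along its x, up to 26 mm high; origin near mid-length, on the counter. Leave alone.
- nut_driver: Nut driver lying on the counter beyond the work, along its x from -95 mm (black grip, 30 mm thick) to 110 mm (shaft tip); origin on the counter below the front of the grip. Leave alone.
- flashlight: Blue plastic flashlight lying on the counter past the dock, along its x from -110 mm to 40 mm (head, 42 mm thick); origin on the counter below the back of the head. Leave alone.
- organizer: Clear acrylic parts organizer, 120 x 180 x 85 mm, fixed to the counter past the dock; origin: centre of its underside. Leave alone.
- flap (a joint): Hinged clear flap on top of the organizer, with a small black knob: 0 = shut, grows as it opens (rad). Leave shut.
Things that resemble listed ones, but are neither listed nor needed, are in the scene too. Of the things that look like the magazine, take the one that is farthest from the robot's base at the start.

How it is judged:
By the outcome, as a careful person would: the job done as asked, in the order asked, and still so for the second after the job is handed in, with the robot touching nothing.
It also fails if it takes over 67 s, if anything falls off the work surface, if the arm or the gripper's body presses on something with over 40 N, if the wrist force passes 120 N, or if a joint passes its speed limit or range.

ROBOT

A 7-joint arm with a two-finger parallel gripper is mounted at the origin on the work surface. World frame = base frame: x ahead of the robot, y to its left, z up, the work surface at z = 0. Lengths are in mm, angles in rad, forces in N, time in s.
With the tool pointing down it reaches from about 400 to 850 mm from the base axis. Payload 6.9 kg.
Tool frame: the origin (TCP) lies on the centre line of the jaws, within the pads' length; the fingertips stand 11 mm ahead of it and the grasp point (between the pads) lies 8 mm behind it; y points along the fingers, z is the direction in which the jaws open and shut, and the axes are right-handed (so a half turn about y gives the same grasp; the last joint's range is limited). The gripper opens to 85 mm and grips with 20 to 120 N. Pads are 22 mm wide; open, the fingers measure 114 mm over their backs; the gripper's body (76 mm by 85 mm) begins 54 mm behind the grasp point. The pads swing forward as they close: fully open they stand 13 mm farther back than shut.
Start: joints at [-1.089, 0.507, -0.238, 1.5, 0.126, 1.149, -0.155], TCP at [229.403, 581.366, 242.275] pointing down, gripper open.
Joint ranges: [-3.08, 3.08], [-0.24, 2.05], [-1.43, 1.35], [0, 2.5], [-1.52, 4.66], [0.17, 1.96], [-2.89, 2.89]. Speed limits (rad/s): [2.39, 2.39, 3.14, 3.14, 3.14, 3.14, 3.14].

INTERFACE

Orientations are given as [roll, pitch, yaw] about the fixed x, y, z axes, in that order (R = Rz(yaw) Ry(pitch) Rx(roll)).
In Python, from bench import manip, eyes, job gives the robot as it stands. The module is installed in compiled form; this text tells all that it offers.
- The arm moves only by the tool send_rows, never from a script. Its argument "deltas" is a list of rows, each a list of 4 numbers: the shift along the tool's x, y, z in units of 200 mm (1.0 is 200 mm), then the turn about the tool's y in units of 60 degrees (1.0 is 60 degrees). In form: [[tx, ty, tz, yaw], ...]. A call has 1 to 8 rows; each row is the pose to reach, as a shift and turn from the pose commanded when the call began, along the tool's axes at that moment; what a row does not reach only later rows make up. A row lasts 1/8 s, in which the tool goes at most 62.5 mm and 10.7 degrees, less where a joint would pass 70% of its speed; a pose out of reach is approached as far as the arm can. A call with a number of a shift or a turn outside -1 to 1 is refused whole. A call with a gripper value outside its range is refused whole. "hand" is the opening, from 0 (shut) to 1 (fully open), set as the call begins (left out, the last holds). The fingers move at their own pace and stop on an object; "newtons" is the grip in N (left out, the last holds). Time passes only in rows, so rows that repeat a pose let the fingers close. It gives the time, the measured TCP pose, the force and the opening at its end, in the units of the state.
- manip.get_state(): the state, without advancing time (a new reading comes with each control period).
- eyes.get_image(name): name is "side" or "top"; returns a dict with "image" (480x640x3 uint8, blue, green, red), "vfov" (degrees; the focal length in pixels is half the picture's height over the tangent of half this angle, whatever the lens; pixels are square), "cx", "cy" (the principal point, pixels), "k1" (the pictures are not rectified: a ray, as slopes to the right and down, at radius r is drawn at 1 + k1 r^2 times it, then the intrinsics apply), "xyz" and "orientation" of the camera in the world. Camera axes: x right, y up, looking along -z (the intrinsics and any distortion apply to the point x, -y, -z); pixel columns grow to the right and rows downward; lengths in mm; the calibration is good to about 2 mm. A picture is of the moment at which its call begins. There is no depth.
- job.job_done(): hands the job in, once; it reports no verdict.
The state is a dict: "time": time; "joints": joint angles; "joint_vel": joint speeds; "joint_torque": joint torques, N m; "ee_pos": TCP position; "eef_rot": TCP orientation; "wrist_force": force on the tool from outside, world axes, zero at the start; "ft_torque": the same for the moment, N m; "gripper_width": finger opening in mm.
Only numpy, scipy, OpenCV 4.12 (cv2) and the standard library are available. Lean on these libraries where they do the work, as an engineer would, in place of code of your own. Each camera call takes 0.05 s, during which the arm holds its last target.

## Working session

There is one attempt and no reset: what is moved stays moved. The work goes in short steps, Python scripts to look and compute and a tool call to move; the robot and the scene stay as the last step left them, time stands still between calls to the robot, and variables do not carry over. Pictures are saved under pics/ and viewed, and the job is handed in when it is done.

Besides the shell and the picture viewer there is one more tool, called after "Emit:" by a JSON object that holds its "api" and its "payload". send_rows: Moves the arm, as the interface text tells. Shifts and turns lie within -1 to 1; 1 stands for 200 mm of shift or 60 degrees of turn. Its arguments: {"type":"object","properties":{"deltas":{"type":"array","items":{"type":"array","items":{"type":"number","minimum":-1,"maximum":1}}},"hand":{"type":"number"},"newtons":{"type":"number"}},"required":["deltas"]}

```bash
mkdir -p pics
cat > h.py <<'E'
import numpy as np, cv2
from scipy.spatial.transform import Rotation as R
from bench import manip, eyes, job
def grab(n,fn):
    d=eyes.get_image(n); cv2.imwrite('pics/'+fn,d['image']); np.save('pics/'+fn+'.npy',d,allow_pickle=True); return d
def load(fn): return np.load('pics/'+fn+'.npy',allow_pickle=True).item()
def K(d):
    f=240/np.tan(np.radians(d['vfov'])/2); return np.array([[f,0,d['cx']],[0,f,d['cy']],[0,0,1.]])
def rot(d):
    o=np.array(d['orientation'],float); return R.from_euler('xyz',o).as_matrix() if o.size==3 else o
def cast(d,px,z):
    px=np.array(px,float).reshape(-1,1,2)
    u=cv2.undistortPoints(px,K(d),np.array([d['k1'],0,0,0.]),).reshape(-1,2)
    v=np.c_[u[:,0],-u[:,1],-np.ones(len(u))]@rot(d).T
    c=np.array(d['xyz']); return c+v*((z-c[2])/v[:,2])[:,None]
def proj(d,P):
    P=np.array(P,float).reshape(-1,3)-np.array(d['xyz']); q=P@rot(d); q=q*[1,-1,-1]
    return cv2.projectPoints(q.reshape(-1,1,3),np.zeros(3),np.zeros(3),K(d),np.array([d['k1'],0,0,0.]))[0].reshape(-1,2)
E
python3 - <<'E'
from h import *
for n in('top','side'):
    d=grab(n,n+'0.png'); print({k:v for k,v in d.items() if k!='image'})
print(manip.get_state())
E
```

```text
{'vfov': 44.88039118562517, 'cx': 320.6071250157934, 'cy': 245.45037755930176, 'k1': -0.0639664897697966, 'xyz': array([ 408.47800364,   48.56478401, 1512.64468009]), 'orientation': array([ 0.12261265, -0.00475299, -1.55946752])}
{'vfov': 46.86297805673185, 'cx': 316.5461018466945, 'cy': 245.44597669385462, 'k1': -0.12731004348207353, 'xyz': array([  -7.66437187, -888.91509467,  715.92955739]), 'orientation': array([ 1.05546982,  0.0187251 , -0.54944691])}
{'time': 0.1, 'joints': array([-1.08951376,  0.50823312, -0.23752594,  1.50101268,  0.12569756,
        1.14886722, -0.15479826]), 'joint_vel': array([ 0.00011265, -0.00165175,  0.0006601 , -0.00252898, -0.00032844,
       -0.00302103, -0.00080955]), 'joint_torque': array([-5.57832376e-03, -6.21842623e+01, -2.19492875e+00, -2.50206113e+01,
        1.24798680e-02,  7.82119489e-03, -4.58652337e-06]), 'ee_pos': array([229.29247951, 580.97837541, 241.53616765]), 'eef_rot': array([-1.57232957e+00, -2.46567723e-05, -3.75777255e-01]), 'wrist_force': array([ 0.21338407, -0.94567624, -0.54615235]), 'ft_torque': array([ 0.01157959, -0.00318553, -0.04525948]), 'gripper_width': 85.2707461248698}
```

```bash
ls .
```

```text
h.py
pics
```

View pics/top0.png

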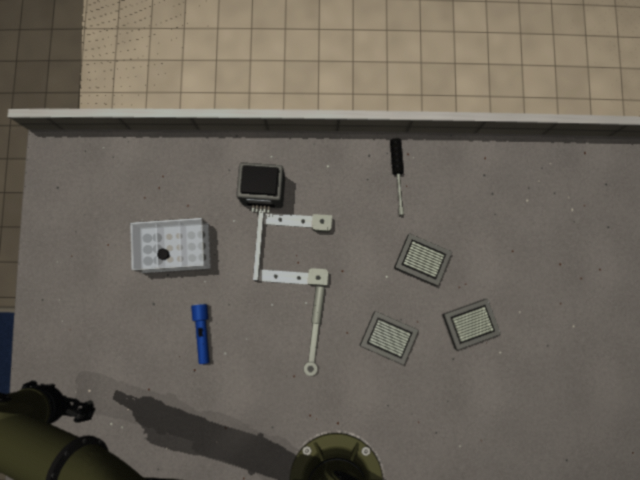

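View pics/side0.png

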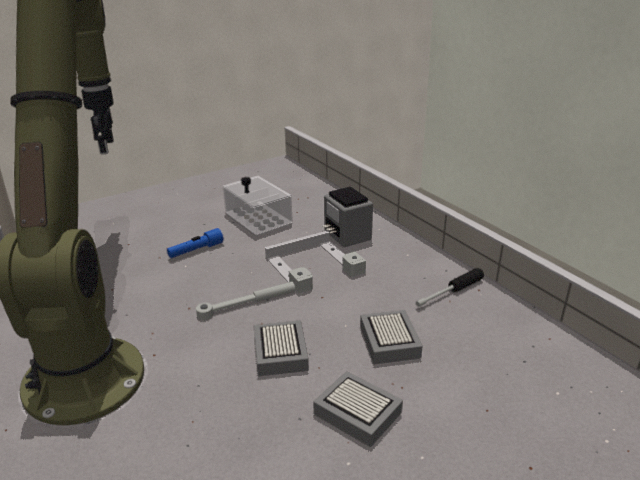

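The top view shows three look-alike magazines, at about (423,260), (390,338) and (471,324). The dock cheeks are at (322,222) and (318,277), with the stop bar near (259,245). Next I measure these points.

Run:
```python
from h import *
d=load('top0.png'); im=d['image']
b=proj(d,[[0,0,0]])[0]; print('base px',b)
for c in[(423,260),(390,338),(471,324)]:
    p=cast(d,c,32)[0]; print(c,p.round(),np.hypot(*p[:2]).round())
cv2.imwrite('pics/c1.png',cv2.resize(im[195:385,230:510],None,fx=2.85,fy=2.85,interpolation=cv2.INTER_CUBIC))
for p in[(423,238),(423,260),(400,300),(322,222),(318,277),(259,245),(440,285)]: print(p,im[p[1],p[0]])
```

```text
base px [335.16195083 479.5371659 ]
(423, 260) [ 557. -220.   32.] 598.0
(390, 338) [ 358. -134.   32.] 382.0
(471, 324) [ 394. -341.   32.] 521.0
(423, 238) [ 91  98 103]
(423, 260) [ 94 107 105]
(400, 300) [ 92  99 106]
(322, 222) [60 66 65]
(318, 277) [57 61 61]
(259, 245) [156 164 161]
(440, 285) [74 79 84]
```

View pics/c1.png

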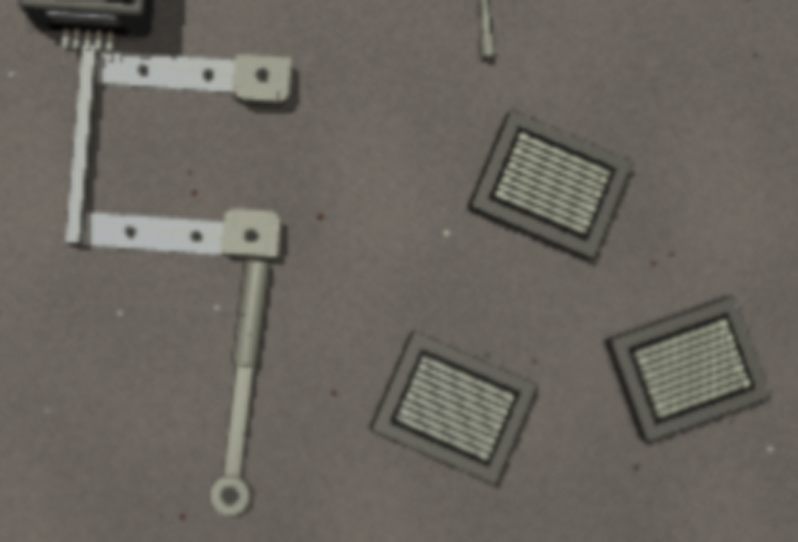

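The upper box at (423,260) is the target. It is 598 mm from the base, against 382 mm and 521 mm for the other two. Now I measure it and the dock precisely.

```bash
cat >> h.py <<'E'
def rect(d,mask,z):
    cs,_=cv2.findContours(mask,cv2.RETR_EXTERNAL,cv2.CHAIN_APPROX_NONE)
    out=[]
    for c in cs:
        if cv2.contourArea(c)<60: continue
        P=cast(d,c.reshape(-1,2),z)[:,:2].astype(np.float32)
        out.append((cv2.minAreaRect(P),c.reshape(-1,2).mean(0)))
    return out
def rmg(im): # green minus red, hue-ish chroma amplified
    f=cv2.GaussianBlur(im,(3,3),0).astype(float); return (f[...,1]-f[...,2])/f.sum(2)
E
python3 - <<'E'
from h import *
d=load('top0.png'); im=d['image']
r=rmg(im); v=(np.clip((r+0.06)/0.1,0,1)*255).astype(np.uint8)
cv2.imwrite('pics/c2.png',cv2.resize(v[195:385,230:510],None,fx=2.85,fy=2.85))
m=((r>-0.004)*255).astype(np.uint8)
for z in(0,36):
  for q,c in rect(d,m,z): print(z,c.round(),np.round(q[0]),np.round(q[1]),round(q[2],1))
E
```

```text
0 [111. 466.] [ 18. 561.] [103.  47.] 49.5
0 [333. 467.] [38.  3.] [ 75. 182.] 0.5
0 [ 48. 409.] [154. 733.] [198. 123.] 70.1
0 [392. 340.] [ 356. -140.] [108.  71.] 68.1
0 [  7. 364.] [289. 851.] [243.  54.] 3.7
0 [467. 324.] [ 393. -347.] [ 91. 112.] 19.8
0 [201. 333.] [362. 354.] [157.  47.] 3.1
0 [305. 307.] [396. 109.] [272. 175.] 0.7
0 [426. 261.] [ 562. -231.] [106.  72.] 69.4
0 [170. 245.] [591. 442.] [136. 207.] 4.5
0 [278. 232.] [603. 117.] [191. 213.] 3.1
0 [262. 200.] [720. 203.] [112.  39.] 86.8
0 [399. 192.] [ 738. -163.] [114.  16.] 2.5
0 [323. 116.] [949.  45.] [14. 95.] 0.8
0 [168. 115.] [950. 468.] [ 23. 681.] 0.3
36 [111. 466.] [ 28. 549.] [101.  46.] 49.5
36 [333. 467.] [47.  4.] [ 73. 178.] 0.5
36 [ 48. 409.] [160. 716.] [193. 120.] 70.1
36 [392. 340.] [ 357. -135.] [106.  69.] 68.1
36 [  7. 364.] [291. 832.] [238.  53.] 3.7
36 [467. 324.] [ 394. -338.] [ 89. 109.] 19.8
36 [201. 333.] [363. 346.] [153.  46.] 3.1
36 [305. 307.] [396. 108.] [266. 171.] 0.7
36 [426. 261.] [ 558. -224.] [103.  70.] 69.4
36 [170. 245.] [587. 432.] [133. 202.] 4.5
36 [278. 232.] [598. 116.] [186. 208.] 3.1
36 [262. 200.] [713. 199.] [109.  38.] 86.8
36 [399. 192.] [ 730. -158.] [112.  16.] 2.5
36 [323. 116.] [936.  45.] [14. 92.] 0.8
36 [168. 115.] [937. 458.] [ 22. 665.] 0.3
```

View pics/c2.png

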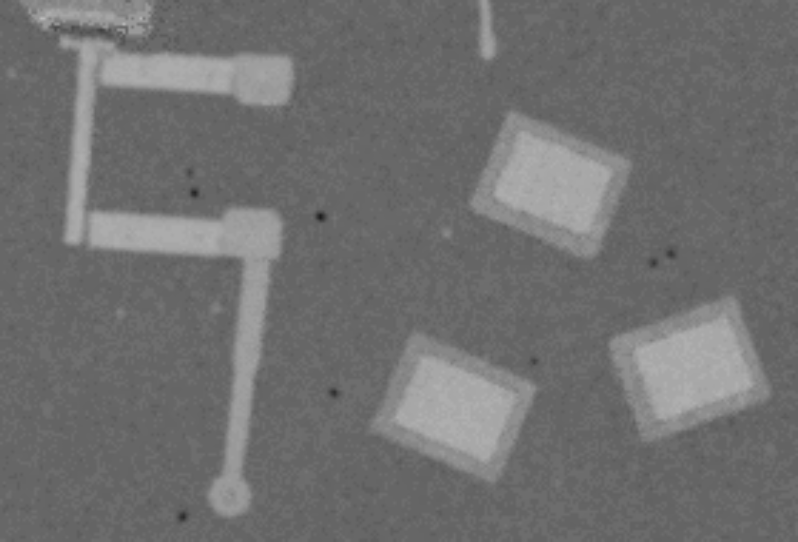

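The chroma map separates everything cleanly. The magazine body is at crop (551,185), and the cheeks are at (263,80) and (252,233).

```bash
cat >> h.py <<'E'
def up(im,x0,x1,y0,y1,s=4): return cv2.resize(im[y0:y1,x0:x1],None,fx=s,fy=s,interpolation=cv2.INTER_CUBIC)
def maskrects(d,box,thr,z,s=4,amin=60):
    x0,x1,y0,y1=box; f=cv2.GaussianBlur(d['image'].astype(np.float32),(0,0),0.8)
    r=(f[...,1]-f[...,2])/f.sum(2); r=up(r,*box,s=s); m=((r>thr)*255).astype(np.uint8)
    m=cv2.morphologyEx(m,cv2.MORPH_OPEN,np.ones((5,5)))
    cs,_=cv2.findContours(m,cv2.RETR_EXTERNAL,cv2.CHAIN_APPROX_NONE); out=[]
    for c in cs:
        if cv2.contourArea(c)<amin*s*s: continue
        px=(c.reshape(-1,2)+0.5)/s-0.5+[x0,y0]
        out.append((px,cv2.minAreaRect(cast(d,px,z)[:,:2].astype(np.float32))))
    return out,m
E
python3 - <<'E'
from h import *
d=load('top0.png')
f=cv2.GaussianBlur(d['image'].astype(np.float32),(0,0),0.8); r=(f[...,1]-f[...,2])/f.sum(2)
for p in[(425,260),(404,255),(440,300),(300,250),(320,223),(290,221),(258,245),(319,278)]: print(p,r[p[1],p[0]].round(4))
B=(380,465,225,295)
for thr in(-.012,-.009,-.006,-.003,0,.003):
  for px,q in maskrects(d,B,thr,34)[0]: print(thr,np.round(q[0],1),np.round(q[1],1),round(q[2],1))
E
```

```text
(425, 260) 0.0045
(404, 255) -0.006
(440, 300) -0.0193
(300, 250) -0.0173
(320, 223) 0.0019
(290, 221) 0.0065
(258, 245) 0.0057
(319, 278) 0.0033
-0.012 [ 557.7 -219.3] [122.6  99.4] 67.5
-0.009 [ 557.4 -218.9] [120.2  97.1] 67.2
-0.006 [ 557.7 -218.8] [117.6  93.9] 68.9
-0.003 [ 557.8 -224.7] [104.5  71.3] 67.0
0 [ 559.3 -220.8] [93.1 67.9] 67.5
0.003 [ 559.5 -220.7] [90.  65.2] 68.1
```

```bash
cat > dock.py <<'E'
from h import *
from scipy.ndimage import map_coordinates
d=load('top0.png')
f=cv2.GaussianBlur(d['image'].astype(np.float32),(0,0),0.7); r=(f[...,1]-f[...,2])/f.sum(2)
T=-0.0075
def edge(a,b):
    n=200; t=np.linspace(0,1,n)[:,None]; L=np.array(a,float)+(np.array(b,float)-a)*t
    v=map_coordinates(r,[L[:,1],L[:,0]],order=1); i=np.where((v[:-1]<T)!=(v[1:]<T))[0]
    return L[i[0]] if len(i) else None
def scan(lines,z):
    P=np.array([e for e in(edge(a,b) for a,b in lines) if e is not None]); W=cast(d,P,z)[:,:2]
    l=cv2.fitLine(W.astype(np.float32),cv2.DIST_HUBER,0,.01,.01).ravel()
    return W.mean(0),np.degrees(np.arctan2(l[1],l[0])),np.abs((W-l[2:])@[-l[1],l[0]]).max()
pr=lambda n,x:print(n,x[0].round(1),round(float(x[1]),1),round(float(x[2]),1))
pr('far cheek front',scan([((345,y),(322,y)) for y in range(218,228)],36))
pr('near cheek front',scan([((340,y),(318,y)) for y in range(273,284)],36))
pr('far cheek inner z36',scan([((x,245),(x,222)) for x in range(317,328)],36))
pr('far cheek outer z36',scan([((x,200),(x,222)) for x in range(317,328)],36))
pr('near cheek inner z36',scan([((x,255),(x,277)) for x in range(313,323)],36))
pr('far strip inner z3',scan([((x,245),(x,222)) for x in range(272,306)],3))
pr('near strip inner z3',scan([((x,255),(x,277)) for x in range(268,300)],3))
pr('stop back z30',scan([((245,y),(260,y)) for y in range(222,275)],30))
pr('stop front z0',scan([((275,y),(261,y)) for y in range(232,265)],0))
pr('stop front z30',scan([((275,y),(261,y)) for y in range(232,265)],30))
pr('stop lower end z30',scan([((x,295),(x,270)) for x in range(254,259)],30))
E
python3 dock.py
```

```text
far cheek front [650.4  15.4] -3.6 0.6
near cheek front [507.3  23.3] -4.4 0.7
far cheek inner z36 [627.   40.4] 87.0 0.6
far cheek outer z36 [672.4  40.9] 88.7 0.5
near cheek inner z36 [532.8  50.9] 87.5 0.2
far strip inner z3 [644.8 128.5] 86.9 0.5
near strip inner z3 [529.1 139.4] 86.5 0.5
stop back z30 [582.8 212.9] -3.2 0.8
stop front z0 [604.9 198.5] -1.8 0.7
stop front z30 [601.  195.5] -1.8 0.7
stop lower end z30 [500.  207.5] -79.5 1.0
```

Measured in world coordinates:
- **Dock:** origin about (582,46), with +y at 86.8°. The cheek gap, strip gap and stop-to-cheek length came out at 99.8, 116 and 193.5 mm, against 100, 120 and 190 mm given.
- **Magazine:** centre about (559,−221), long axis at 67.3°, measured size 120 × 97 mm.

Next I write a helper that turns a world target into move units.

```bash
cat > plan.py <<'E'
import json,os,sys,numpy as np
# commanded pose x,y,z,alpha(deg) of tool x axis
F='cmd.json'
def get(): return json.load(open(F)) if os.path.exists(F) else [229.403,581.366,242.275,np.degrees(-.3758)]
def axes(a): a=np.radians(a); return np.array([np.cos(a),np.sin(a)]),np.array([-np.sin(a),np.cos(a)])
def delta(t,c=None):
    c=c or get(); X,Z=axes(c[3]); D=np.array(t[:2])-c[:2]
    return [round(float(v),4) for v in (D@X/200,-(t[2]-c[2])/200,D@Z/200,-(t[3]-c[3])/60)]
def apply(r):
    c=get(); X,Z=axes(c[3]); p=np.array(c[:2])+200*(r[0]*X+r[2]*Z)
    n=[*p.tolist(),c[2]-200*r[1],c[3]-60*r[3]]; json.dump(n,open(F,'w')); return n
ps,v0=-3.2,np.array([582.4,45.9])
def dock2w(x,y,th): # dock x,y -> world; heading rel dock th(deg, + = CCW) -> tool alpha (push along -tool x)
    u=np.radians(ps); p=v0+x*np.array([np.cos(u),np.sin(u)])+y*np.array([-np.sin(u),np.cos(u)])
    return p, 90+ps+th-180
def w2dock(w):
    u=np.radians(ps); d=np.array(w)[:2]-v0; return np.array([d@[np.cos(u),np.sin(u)],d@[-np.sin(u),np.cos(u)]])
E
python3 - <<'E'
from plan import *
for t in[(450,300,242,-60),(560,60,242,-90),(520,-314,150,-112.7)]: print(delta(t))
E
```

```text
[1.5423, 0.0014, -0.9038, 0.6411]
[2.4944, 0.0014, -1.8182, 1.1411]
[2.9947, 0.4614, -3.6311, 1.5195]
```

Emit:
{"api": "send_rows", "payload": {"deltas": [[0.25,0,-0.15,0.1],[0.5,0,-0.3,0.25],[0.7,0,-0.45,0.4],[0.9,0,-0.65,0.5],[1.0,0,-0.85,0.6],[1.0,0,-1.0,0.6]], "hand": 0.6}}

```text
time: 0.85
ee_pos: [342.9, 319.1, 242.0]
eef_rot: [-1.571, -0.001, -1.009]
wrist_force: [0.2, 0.4, -0.0]
gripper_width: 51.0
```

Run:
```python
from plan import *
print(apply([1,0,-1,.6]))
for t in[(560,60,242,-90),(520,-314,150,-112.7)]: print(delta(t))
```

```text
[342.0424976521813, 321.91977518903025, 242.275, np.float64(-57.53175394101633)]
[1.6899, 0.0014, 0.2164, 0.5411]
[3.1603, 0.4614, -0.9562, 0.9195]
```

Emit:
{"api": "send_rows", "payload": {"deltas": [[0.25,0,0.05,0.1],[0.5,0,0.1,0.2],[0.75,0,0.1,0.3],[1.0,0,0.1,0.4],[1.0,0,0.1,0.4]]}}

```text
time: 1.48
ee_pos: [468.0, 159.8, 242.1]
eef_rot: [-1.571, -0.002, -1.431]
wrist_force: [0.0, 0.9, -0.2]
gripper_width: 51.1
```

Run:
```python
from plan import *
print(apply([1,0,.1,.4]))
for t in[(520,-314,150,-112.7)]: print(delta(t))
```

```text
[466.28270136065845, 163.9185986665875, 242.275, -81.53175394101633]
[2.4031, 0.4614, -0.0862, 0.5195]
```

Emit:
{"api": "send_rows", "payload": {"deltas": [[0.25,0,0,0.1],[0.5,0,0,0.15],[0.75,0,0,0.2],[1.0,0,0,0.25],[1.0,0,0,0.3],[1.0,0,0,0.3]]}}

```text
time: 2.22
ee_pos: [495.5, -33.2, 242.0]
eef_rot: [-1.572, 0.0, -1.736]
wrist_force: [0.8, 0.0, -0.5]
gripper_width: 51.3
```

Run:
```python
from plan import *
print(apply([1,0,0,.3]))
from bench import manip
s=manip.get_state(); print(s['ee_pos'],np.degrees(s['eef_rot']),s['joints'])
for t in[(520,-314,150,-112.7)]: print(delta(t))
```

```text
[495.7349543934654, -33.90092714239708, 242.275, -99.53175394101633]
[495.48014007 -33.16729444 241.98654547] [-9.00483362e+01  2.57025688e-02 -9.94652787e+01] [-0.1806945   0.31537359  0.26930085  1.83380519 -0.09846589  1.00607902
 -0.03640127]
[1.3611, 0.4614, 0.3516, 0.2195]
```

Emit:
{"api": "send_rows", "payload": {"deltas": [[0.25,0,0.08,0.05],[0.5,0,0.15,0.1],[0.75,0,0.22,0.16],[1.0,0.1,0.3,0.22],[1.0,0.3,0.35,0.22],[1.0,0.46,0.35,0.22],[1.0,0.46,0.35,0.22]]}}

```text
time: 3.1
ee_pos: [530.7, -240.3, 147.9]
eef_rot: [-1.577, 0.001, -1.964]
wrist_force: [0.1, 0.3, -0.2]
gripper_width: 51.0
```

Run:
```python
from plan import *
print(apply([1,.46,.35,.22]))
from bench import manip
s=manip.get_state(); print(s['ee_pos'],np.degrees(s['eef_rot']),s['joints'])
for t in[(520,-314,150,-112.7),(520,-314,17,-112.7)]: print(delta(t))
```

```text
[531.6496947890075, -242.73131626792838, 150.275, -112.73175394101634]
[ 530.74967897 -240.27140929  147.86621846] [-9.03301530e+01  4.74804752e-02 -1.12533341e+02] [ 0.17376304  0.55246464  0.3307374   1.74467739 -0.22221826  0.8871345
  0.20760059]
[0.3512, 0.0014, 0.084, -0.0005]
[0.3512, 0.6664, 0.084, -0.0005]
```

Now I back off behind the magazine's rear end, check from the side, and then descend.

Emit:
{"api": "send_rows", "payload": {"deltas": [[0.2,0,0.05,0],[0.35,0.1,0.085,0],[0.35,0.3,0.085,0],[0.35,0.45,0.085,0],[0.35,0.5,0.085,0],[0.35,0.5,0.085,0]]}}

```text
time: 3.85
ee_pos: [521.0, -313.5, 51.2]
eef_rot: [-1.57, 0.0, -1.966]
wrist_force: [-0.7, 0.2, 0.1]
gripper_width: 51.2
```

Run:
```python
from plan import *
print(apply([.35,.5,.085,0]))
from h import *
s=manip.get_state(); print(s['ee_pos'],np.degrees(s['eef_rot']))
d=grab('side','s1.png'); d=grab('top','t1.png')
a=load('s1.png')['image'][230:480,200:520]; b=load('t1.png')['image'][180:380,230:510]
cv2.imwrite('pics/m1.png',np.hstack([cv2.resize(a,(400,312)),cv2.resize(b,(400,286))[:286].copy() if 0 else cv2.resize(b,(400,312))]))
```

```text
[520.2799956014944, -313.8630949634275, 50.275000000000006, -112.73175394101634]
[ 521.0025124  -313.51950715   51.16475251] [-8.99624326e+01  9.96740248e-03 -1.12657516e+02]
```

View pics/m1.png

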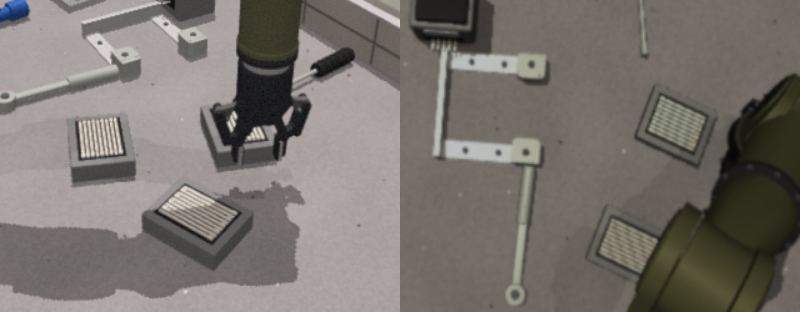

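The gripper sits behind the target's rear end (side crop 265,130), and the top view still shows the magazine (crop 677,123). I descend and plan the arc.

Emit:
{"api": "send_rows", "payload": {"deltas": [[0,0.06,0,0],[0,0.12,0,0],[0,0.16,0,0],[0,0.165,0,0],[0,0.165,0,0]]}}

```text
time: 4.58
ee_pos: [520.2, -314.0, 17.2]
eef_rot: [-1.571, -0.0, -1.968]
wrist_force: [-0.5, 0.7, -0.3]
gripper_width: 51.2
```

```bash
cat > arc.py <<'E'
from plan import *
def tool(x,y,th,off=71):
    a=np.radians(th); p,al=dock2w(x+off*np.sin(a),y-off*np.cos(a),th); return [*p,get()[2],al]
# heading th rel dock CCW+, heading vector in dock = (-sin th, cos th)
E
python3 - <<'E'
from arc import *
print(apply([0,.165,0,0]))
c=w2dock((559,-221)); th=67.3-90-ps; print(c,th)
L=50;n=10;x,y=c;t=th; 
print(delta(tool(x,y,t)))
for i in range(n):
    tm=np.radians(t-th/n/2); x+=-np.sin(tm)*L/n; y+=np.cos(tm)*L/n; t-=th/n
    print(np.round([x,y,t],1),delta(tool(x,y,t)))
E
```

```text
[520.2799956014944, -313.8630949634275, 17.275000000000006, -112.73175394101634]
[  -8.4647542  -267.79006318] -19.500000000000004
[-0.1481, -0.0, -0.0007, -0.0005]
[  -6.9 -263.   -17.6] [-0.1733, -0.0, 0.011, -0.033]
[  -5.4 -258.3  -15.6] [-0.1989, -0.0, 0.0218, -0.0655]
[  -4.2 -253.4  -13.7] [-0.2248, -0.0, 0.0317, -0.098]
[  -3.1 -248.5  -11.7] [-0.2511, -0.0, 0.0407, -0.1305]
[  -2.2 -243.6   -9.8] [-0.2776, -0.0, 0.0488, -0.163]
[  -1.4 -238.7   -7.8] [-0.3044, -0.0, 0.056, -0.1955]
[  -0.8 -233.7   -5.8] [-0.3315, -0.0, 0.0623, -0.228]
[  -0.4 -228.7   -3.9] [-0.3587, -0.0, 0.0676, -0.2605]
[-1.000e-01 -2.237e+02 -1.900e+00] [-0.3861, -0.0, 0.0721, -0.293]
[  -0.  -218.7    0. ] [-0.4137, -0.0, 0.0756, -0.3255]
```

Emit:
{"api": "send_rows", "payload": {"deltas": [[-0.05,0,0,0],[-0.1,0,0,0],[-0.125,0,0,0],[-0.14,0,0,0],[-0.15,0,0,0],[-0.165,0,0,0],[-0.165,0,0,0]]}}

```text
time: 5.45
ee_pos: [533.0, -283.6, 17.3]
eef_rot: [-1.571, -0.0, -1.968]
wrist_force: [-1.0, 0.0, -0.4]
gripper_width: 51.5
```

Run:
```python
from plan import *
print(apply([-.165,0,0,0]))
from h import *
d=grab('top','t2.png'); d2=grab('side','s2.png')
cv2.imwrite('pics/m2.png',np.hstack([cv2.resize(d2['image'][230:480,200:520],(400,312)),cv2.resize(d['image'][180:380,230:510],(400,312))]))
for thr in(-.009,0,.002):
  for px,q in maskrects(d,(380,465,220,295),thr,36)[0]: print(thr,px.mean(0).round(),np.round(q[0],1),np.round(q[1],1),round(q[2],1))
```

```text
[533.0317653011148, -283.42640050545714, 17.275000000000006, -112.73175394101634]
-0.009 [428. 262.] [ 550.2 -235.9] [163.6  97.3] 67.0
0 [416. 254.] [ 566.2 -204.2] [62.6 67.9] 67.6
0.002 [416. 254.] [ 566.  -204.1] [60.4 66. ] 68.3
```

View pics/m2.png

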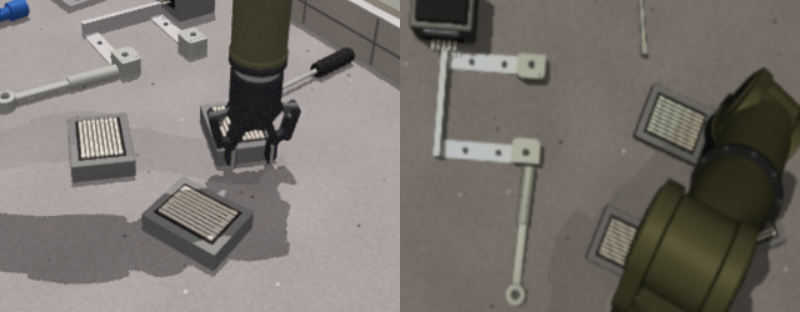

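The magazine's front edge advanced about 2.5 mm, so contact matches the 71 mm offset. Now I push through the arc.

Run:
```python
from arc import *
p=get(); a=np.radians(p[3]+180); c=w2dock(np.array(p[:2])+71*np.array([np.cos(a),np.sin(a)])); th=p[3]+180-90-ps; print(c,th)
L=50;n=8;x,y=c;t=th
for i in range(n):
    tm=np.radians(t-th/n/2); x+=-np.sin(tm)*L/n; y+=np.cos(tm)*L/n; t-=th/n
    print(np.round([x,y,t],1),delta(tool(x,y,t)))
```

```text
[  -7.17038733 -264.65431151] -19.531753941016337
[  -5.2 -258.7  -17.1] [-0.0316, -0.0, 0.0145, -0.0407]
[  -3.5 -252.7  -14.6] [-0.0637, -0.0, 0.0276, -0.0814]
[  -2.  -246.6  -12.2] [-0.0964, -0.0, 0.0393, -0.1221]
[  -0.9 -240.5   -9.8] [-0.1295, -0.0, 0.0496, -0.1628]
[ 1.000e-01 -2.343e+02 -7.300e+00] [-0.1631, -0.0, 0.0585, -0.2035]
[   0.7 -228.1   -4.9] [-0.197, -0.0, 0.0659, -0.2441]
[   1.1 -221.9   -2.4] [-0.2312, -0.0, 0.0719, -0.2848]
[   1.3 -215.6   -0. ] [-0.2656, -0.0, 0.0765, -0.3255]
```

Emit:
{"api": "send_rows", "payload": {"deltas": [[-0.032,0,0.0145,-0.04],[-0.064,0,0.0275,-0.08],[-0.096,0,0.039,-0.12],[-0.13,0,0.05,-0.163],[-0.163,0,0.0585,-0.2035],[-0.197,0,0.066,-0.244],[-0.231,0,0.072,-0.285],[-0.266,0,0.0765,-0.326]]}}

```text
time: 6.55
ee_pos: [567.9, -239.9, 17.3]
eef_rot: [-1.571, -0.0, -1.623]
wrist_force: [-0.7, -1.6, -0.3]
gripper_width: 51.3
```

Run:
```python
from plan import *
print(apply([-.266,0,.0765,-.326]))
from h import *
print(manip.get_state()['ee_pos'])
d=grab('top','t3.png'); d2=grab('side','s3.png')
cv2.imwrite('pics/m3.png',np.hstack([cv2.resize(d2['image'][230:480,200:520],(400,312)),cv2.resize(d['image'][180:380,230:510],(400,312))]))
for thr in(-.009,0,.002):
  for px,q in maskrects(d,(350,465,220,295),thr,36)[0]: print(thr,px.mean(0).round(),np.round(q[0],1),np.round(q[1],1),round(q[2],1))
```

```text
[567.7007220655618, -240.27094387637135, 17.275000000000006, -93.17175394101633]
[ 567.93149592 -239.91798389   17.29141431]
-0.009 [454. 290.] [ 483.  -295.7] [28.  57.6] 0.5
-0.009 [405. 254.] [ 569.5 -174.1] [132.2  96.1] 87.3
-0.009 [458. 242.] [ 605.5 -309.1] [19.2 74.3] 75.2
0 [394. 251.] [ 572.4 -150.5] [54.3 65.8] 87.0
0.002 [394. 251.] [ 572.3 -150.1] [52.  64.6] 86.6
```

View pics/m3.png

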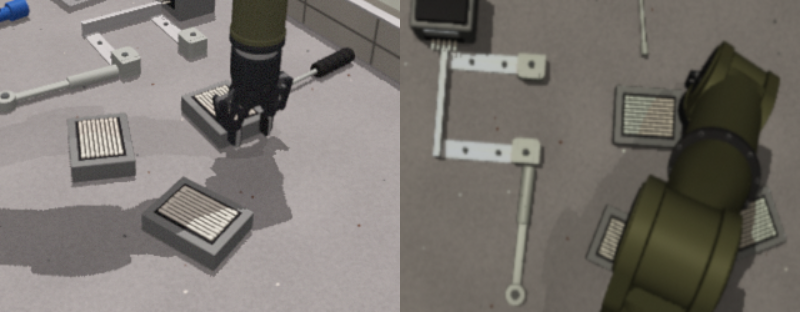

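The magazine is now at 87° with lateral error of about +1 mm. I push it straight to just short of the cheeks.

Emit:
{"api": "send_rows", "payload": {"deltas": [[-0.03,0,0,0],[-0.07,0,0,0],[-0.12,0,0,0],[-0.17,0,0,0],[-0.22,0,0,0],[-0.27,0,0,0],[-0.32,0,0,0],[-0.36,0,0,0]]}}

```text
time: 7.65
ee_pos: [571.7, -167.5, 17.3]
eef_rot: [-1.571, 0.0, -1.626]
wrist_force: [-0.2, -1.1, -0.4]
gripper_width: 51.2
```

Emit:
{"api": "send_rows", "payload": {"deltas": [[-0.04,0,0,0],[-0.08,0,0,0],[-0.12,0,0,0],[-0.15,0,0,0],[-0.18,0,0,0],[-0.2,0,0,0],[-0.2,0,0,0]]}}

```text
time: 8.52
ee_pos: [573.9, -127.9, 17.3]
eef_rot: [-1.571, 0.0, -1.626]
wrist_force: [-0.2, -0.3, -0.4]
gripper_width: 51.4
```

```bash
cat > look.py <<'E'
import sys
from h import *
from plan import *
k=sys.argv[1]; x0,x1=int(sys.argv[2]),int(sys.argv[3])
s=manip.get_state(); print(s['time'],s['ee_pos'].round(1),np.degrees(s['eef_rot']).round(2),s['wrist_force'].round(1))
d=grab('top','t%s.png'%k); d2=grab('side','s%s.png'%k)
cv2.imwrite('pics/m%s.png'%k,np.hstack([cv2.resize(d2['image'][200:400,200:456],(400,312)),cv2.resize(d['image'][195:295,240:380],(400,286)).copy() if 0 else cv2.resize(d['image'][190:300,240:381],(400,312))]))
for thr in(-.009,0,.002):
  for px,q in maskrects(d,(x0,x1,225,275),thr,36)[0]: print(thr,px.mean(0).round(),np.round(q[0],1),np.round(q[1],1),round(q[2],1),'dock',w2dock(q[0]).round(1))
E
python3 - <<'E'
from plan import *
print(apply([-.56,0,0,0]))
E
python3 look.py 4 336 420
```

```text
[573.8976014459879, -128.4425097196487, 17.275000000000006, -93.17175394101633]
8.525 [ 573.9 -127.9   17.3] [-9.000e+01  2.000e-02 -9.314e+01] [-0.2 -0.3 -0.4]
-0.009 [356. 250.] [576.5 -54. ] [113.4  96.2] 86.8 dock [  -0.4 -100.1]
-0.009 [396. 242.] [ 606.4 -139.9] [58.6 85.3] 84.7 dock [  34.3 -184.2]
0 [350. 249.] [579.  -36.8] [52.7 65.4] 88.2 dock [  1.3 -82.8]
0.002 [350. 249.] [579.  -36.1] [49.7 64.2] 86.2 dock [  1.2 -82.1]
```

View pics/m4.png

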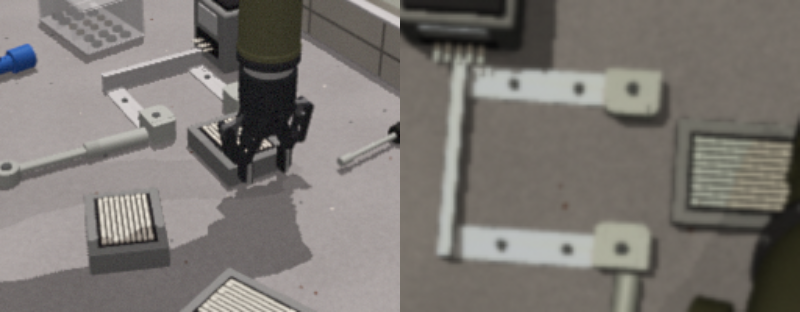

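```bash
cat > edges.py <<'E'
import sys
from h import *
from plan import *
from scipy.ndimage import map_coordinates
def run(fn,cols,magT=-0.012,cheek=True):
    d=load(fn); f=cv2.GaussianBlur(d['image'].astype(np.float32),(0,0),0.7); r=(f[...,1]-f[...,2])/f.sum(2)
    def edge(a,b,T):
        t=np.linspace(0,1,300)[:,None]; L=np.array(a,float)+(np.array(b,float)-a)*t
        v=map_coordinates(r,[L[:,1],L[:,0]],order=1); i=np.where((v[:-1]<T)&(v[1:]>=T))[0]
        return L[i[0]] if len(i) else None
    def scan(lines,z,T,n):
        P=np.array([e for e in(edge(a,b,T) for a,b in lines) if e is not None])
        W=np.array([w2dock(w) for w in cast(d,P,z)]); l=np.polyfit(W[:,1],W[:,0],1)
        print(n,'dock x med',np.median(W[:,0]).round(1),'y',W[:,1].mean().round(1),'slope deg',np.degrees(np.arctan(l[0])).round(1)); return np.median(W[:,0])
    if cheek:
        scan([((x,250),(x,222)) for x in range(316,327)],0,-.0075,'far cheek inner z0')
        scan([((x,250),(x,277)) for x in range(313,323)],36,-.0075,'near cheek inner z36')
    a=scan([((x,222),(x,250)) for x in cols],32,magT,'mag far z32')
    b=scan([((x,285),(x,255)) for x in cols],0,magT,'mag near z0'); print('mid',(a+b)/2,'width',a-b)
if __name__=='__main__': run(sys.argv[1],range(int(sys.argv[2]),int(sys.argv[3])))
E
python3 edges.py t4.png 340 366
```

```text
far cheek inner z0 dock x med 50.2 y -0.2 slope deg 0.4
near cheek inner z36 dock x med -49.6 y 2.2 slope deg -1.2
mag far z32 dock x med 49.4 y -81.4 slope deg -0.3
mag near z0 dock x med -46.2 y -89.1 slope deg 0.8
mid 1.5837267862409234 width 95.57529773617826
```

The magazine is about 1.3 mm to the +x side of the gap centre, inside the ±2 mm clearance. I add a gentle 2° S-steer on the way in.

Run:
```python
from arc import *
p=get(); a=np.radians(p[3]+180); c=w2dock(np.array(p[:2])+71*np.array([np.cos(a),np.sin(a)])); th=p[3]+180-90-ps; print(c,th)
x,y=c;t=th
for tn in [0.7,1.4,2,2,2,1.4,.7,0]:
    tm=np.radians((t+tn)/2); x+=-np.sin(tm)*5; y+=np.cos(tm)*5; t=tn
    print(np.round([x,y,t],1),delta(tool(x,y,t)))
```

```text
[   1.20791791 -103.54529395] 0.028246058983666167
[  1.2 -98.5   0.7] [-0.025, -0.0, 0.004, -0.0112]
[  1.1 -93.5   1.4] [-0.0501, -0.0, 0.0079, -0.0229]
[  0.9 -88.5   2. ] [-0.0752, -0.0, 0.0109, -0.0329]
[  0.8 -83.6   2. ] [-0.1002, -0.0, 0.01, -0.0329]
[  0.6 -78.6   2. ] [-0.1252, -0.0, 0.0092, -0.0329]
[  0.4 -73.6   1.4] [-0.15, -0.0, 0.0047, -0.0229]
[  0.3 -68.6   0.7] [-0.175, -0.0, -0.0001, -0.0112]
[  0.3 -63.6   0. ] [-0.1999, -0.0, -0.0045, 0.0005]
```

Emit:
{"api": "send_rows", "payload": {"deltas": [[-0.025,0,0.004,-0.011],[-0.05,0,0.008,-0.023],[-0.075,0,0.011,-0.033],[-0.1,0,0.01,-0.033],[-0.125,0,0.009,-0.033],[-0.15,0,0.005,-0.023],[-0.175,0,0,-0.011],[-0.2,0,-0.0045,0]]}}

```text
time: 9.62
ee_pos: [575.1, -88.3, 17.3]
eef_rot: [-1.571, -0.0, -1.627]
wrist_force: [1.2, -2.0, 1.2]
gripper_width: 50.9
```

```bash
python3 - <<'E'
from plan import *
print(apply([-.2,0,-.0045,0]))
E
python3 look.py 5 300 380; python3 edges.py t5.png 334 348
```

```text
[575.2121513073807, -88.45398688294077, 17.275000000000006, -93.17175394101633]
9.625 [575.1 -88.3  17.3] [-9.000e+01 -1.000e-02 -9.323e+01] [ 1.2 -2.   1.2]
-0.009 [375. 249.] [583.7 -93.9] [26.3 39.3] 89.9 dock [   9.1 -139.5]
-0.009 [377. 234.] [622.3 -98.4] [17.4 48.1] 89.9 dock [  47.9 -141.8]
-0.009 [330. 249.] [580.8  15.3] [128.1 164.3] 0.7 dock [  0.1 -30.7]
0 [313. 272.] [524.1  61.3] [16. 70.] 0.7 dock [-59.1  12.1]
0 [335. 249.] [579.7   3.6] [49.3 66.6] 85.5 dock [ -0.3 -42.3]
0.002 [335. 249.] [579.7   3.6] [46.7 65.2] 85.6 dock [ -0.3 -42.4]
far cheek inner z0 dock x med 49.2 y -0.4 slope deg 18.4
near cheek inner z36 dock x med -49.5 y 2.6 slope deg -46.7
mag far z32 dock x med 47.8 y -50.5 slope deg 2.4
mag near z0 dock x med -46.7 y -57.9 slope deg 20.0
mid 0.5428549777829872 width 94.5715635909191
```

View pics/m5.png

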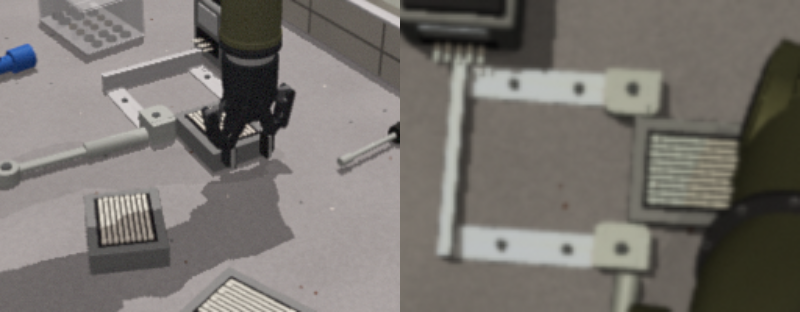

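The leading end is in the gap (crop 633,165), centred to within about 0.5 mm, and forces are low. I continue in stages.

Emit:
{"api": "send_rows", "payload": {"deltas": [[-0.03,0,0,0],[-0.06,0,0,0],[-0.09,0,0,0],[-0.12,0,0,0],[-0.15,0,0,0],[-0.18,0,0,0],[-0.21,0,0,0],[-0.24,0,0,0]]}}

```text
time: 10.72
ee_pos: [577.8, -40.0, 17.2]
eef_rot: [-1.571, 0.0, -1.626]
wrist_force: [0.3, -1.0, -1.5]
gripper_width: 51.2
```

```bash
python3 - <<'E'
from plan import *
print(apply([-.24,0,0,0]))
E
python3 look.py 6 270 360
```

```text
[577.8679567561348, -40.52751510148822, 17.275000000000006, -93.17175394101633]
10.725 [577.8 -40.   17.2] [-90.01   0.   -93.17] [ 0.3 -1.  -1.5]
-0.009 [352. 271.] [529.4 -35.5] [24.3 40.9] 0.7 dock [-48.4 -84.2]
-0.009 [304. 249.] [579.9  86.9] [128.1 173. ] 0.7 dock [-4.8 40.8]
0 [297. 272.] [524.2 103.3] [ 17.2 138.8] 0.7 dock [-61.3  54.1]
0 [316. 247.] [583.   52.1] [48.2 65.8] 85.3 dock [0.2 6.3]
0 [322. 227.] [638.   41.5] [13.  41.2] 0.7 dock [55.8 -1.3]
0.002 [288. 273.] [520.8 124.3] [10.8 96.8] 0.7 dock [-65.9  74.8]
0.002 [316. 247.] [582.7  52.4] [46.3 63.9] 85.6 dock [-0.   6.5]
```

View pics/m6.png

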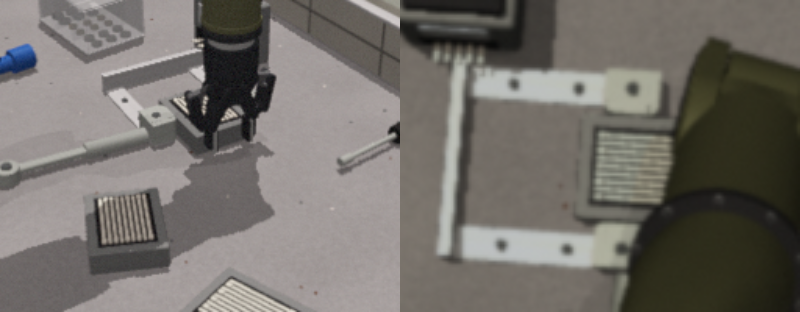

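The magazine is sliding through freely. I push on, then slow down for the stop.

Emit:
{"api": "send_rows", "payload": {"deltas": [[-0.04,0,0,0],[-0.08,0,0,0],[-0.12,0,0,0],[-0.16,0,0,0],[-0.2,0,0,0],[-0.24,0,0,0],[-0.28,0,0,0],[-0.32,0,0,0]]}}

```text
time: 11.82
ee_pos: [581.4, 23.8, 17.3]
eef_rot: [-1.571, -0.0, -1.626]
wrist_force: [-0.5, -2.3, 2.3]
gripper_width: 51.2
```

Emit:
{"api": "send_rows", "payload": {"deltas": [[-0.03,0,0,0],[-0.06,0,0,0],[-0.09,0,0,0],[-0.12,0,0,0],[-0.14,0,0,0],[-0.16,0,0,0]]}}

```text
time: 12.58
ee_pos: [583.2, 55.5, 17.3]
eef_rot: [-1.571, -0.0, -1.626]
wrist_force: [-0.0, -2.1, 1.5]
gripper_width: 51.4
```

```bash
python3 - <<'E'
from plan import *
print(apply([-.48,0,0,0]))
E
python3 look.py 7 262 330
```

```text
[583.179567653643, 55.32542846141688, 17.275000000000006, -93.17175394101633]
12.575 [583.2  55.5  17.3] [-9.000e+01 -1.000e-02 -9.317e+01] [-0.  -2.1  1.5]
-0.009 [269. 272.] [522.1 173. ] [14.7 40.3] 0.7 dock [-67.3 123.6]
-0.009 [312. 271.] [525.4  63.2] [18.5 30.5] 0.7 dock [-57.9  14.1]
-0.009 [288. 247.] [585.2 127.8] [113.7  95.8] 87.8 dock [-1.8 82. ]
-0.009 [324. 241.] [598.1  35.2] [28.7 78.9] 83.1 dock [16.3 -9.8]
0 [268. 272.] [520.8 174.6] [12.1 37. ] 0.7 dock [-68.7 125. ]
0 [279. 246.] [587.8 149.2] [45.7 65.1] 87.5 dock [ -0.4 103.4]
0.002 [279. 246.] [587.9 148.9] [43.7 63.5] 87.5 dock [ -0.3 103.1]
```

View pics/m7.png

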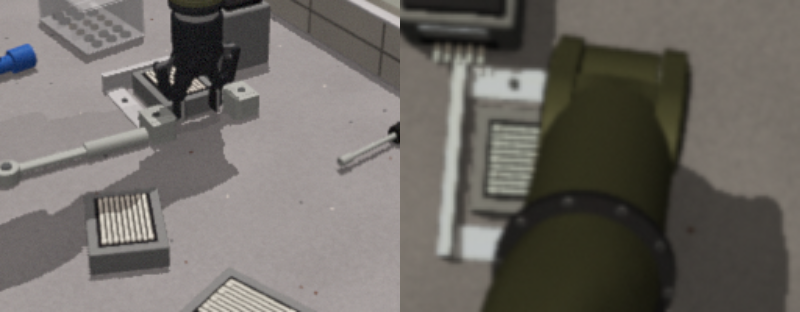

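About 12 mm remain. I creep forward and watch the force.

Emit:
{"api": "send_rows", "payload": {"deltas": [[-0.007,0,0,0],[-0.014,0,0,0],[-0.02,0,0,0],[-0.026,0,0,0],[-0.032,0,0,0],[-0.038,0,0,0],[-0.043,0,0,0],[-0.048,0,0,0]]}}

```text
time: 13.68
ee_pos: [583.7, 64.9, 17.3]
eef_rot: [-1.571, -0.0, -1.626]
wrist_force: [-0.5, -1.7, -0.8]
gripper_width: 50.9
```

Emit:
{"api": "send_rows", "payload": {"deltas": [[-0.004,0,0,0],[-0.008,0,0,0],[-0.01,0,0,0]]}}

```text
time: 14.05
ee_pos: [583.8, 67.0, 17.3]
eef_rot: [-1.571, 0.0, -1.626]
wrist_force: [0.1, -0.2, -1.2]
gripper_width: 51.2
```

Emit:
{"api": "send_rows", "payload": {"deltas": [[-0.004,0,0,0],[-0.008,0,0,0]]}}

```text
time: 14.3
ee_pos: [583.9, 68.4, 17.3]
eef_rot: [-1.571, -0.0, -1.626]
wrist_force: [-0.2, -3.1, 0.2]
gripper_width: 50.9
```

Emit:
{"api": "send_rows", "payload": {"deltas": [[-0.004,0,0,0],[-0.007,0,0,0]]}}

```text
time: 14.55
ee_pos: [583.7, 68.4, 17.3]
eef_rot: [-1.571, -0.002, -1.627]
wrist_force: [-1.2, -6.1, 0.8]
gripper_width: 51.2
```

Emit:
{"api": "send_rows", "payload": {"deltas": [[-0.004,0,0,0],[-0.007,0,0,0]]}}

```text
time: 14.8
ee_pos: [583.6, 68.6, 17.3]
eef_rot: [-1.571, -0.003, -1.628]
wrist_force: [-2.1, -9.0, 1.4]
gripper_width: 51.4
```

```bash
python3 - <<'E'
from plan import *
print(apply([-.08,0,0,0]))
E
python3 look.py 8 255 330
```

```text
[584.064836136561, 71.3009190552344, 17.275000000000006, -93.17175394101633]
14.8 [583.6  68.6  17.3] [-90.04  -0.17 -93.3 ] [-2.1 -9.   1.4]
-0.009 [299. 271.] [526.9  95.7] [22.3 75.1] 0.7 dock [-58.2  46.6]
-0.009 [297. 247.] [584.8 104.5] [18.2 51.4] 70.5 dock [-0.9 58.6]
-0.009 [320. 236.] [617.6  46.5] [53.3 43.5] 12.1 dock [35.1  2.5]
-0.009 [301. 230.] [628.3  93.4] [17.  32.4] 84.3 dock [43.1 50. ]
-0.009 [269. 251.] [578.9 168. ] [128.2  89.2] 0.7 dock [-10.3 121.7]
0 [273. 245.] [588.9 163.8] [41.2 66.1] 86.4 dock [-1.00e-01  1.18e+02]
0 [258. 249.] [578.6 204.6] [ 13.5 128.8] 87.7 dock [-12.7 158.2]
0.002 [273. 245.] [588.9 163.8] [38.9 63.6] 86.4 dock [-1.000e-01  1.181e+02]
0.002 [258. 250.] [578.5 204.6] [ 12.2 128.8] 87.0 dock [-12.8 158.3]
```

View pics/m8.png

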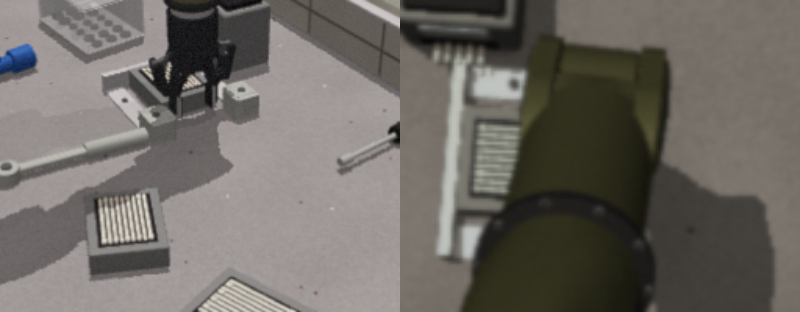

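The motion stalled at y≈68.5 with the force rising, at the predicted stop position. I press a little more to square it, then back straight off.

Emit:
{"api": "send_rows", "payload": {"deltas": [[-0.01,0,0,0],[-0.015,0,0,0],[-0.015,0,0,0]]}}

```text
time: 15.28
ee_pos: [583.3, 68.7, 17.3]
eef_rot: [-1.572, -0.006, -1.631]
wrist_force: [-3.3, -15.2, 2.6]
gripper_width: 51.2
```

Emit:
{"api": "send_rows", "payload": {"deltas": [[0.0,0,0,0],[0.03,0,0,0],[0.1,0,0,0],[0.2,0,0,0],[0.35,0,0,0],[0.55,0,0,0],[0.75,0,0,0],[0.75,0,0,0]]}}

```text
time: 16.27
ee_pos: [575.3, -81.5, 17.7]
eef_rot: [-1.57, -0.003, -1.633]
wrist_force: [0.0, -0.0, -0.6]
gripper_width: 51.1
```

Emit:
{"api": "send_rows", "payload": {"deltas": [[0.1,-0.2,0,0],[0.3,-0.45,0,0],[0.5,-0.7,0,0],[0.6,-0.9,0,0],[0.6,-1.0,0,0],[0.6,-1.0,0,0]]}}

```text
time: 17.02
ee_pos: [569.9, -195.6, 218.8]
eef_rot: [-1.567, -0.0, -1.626]
wrist_force: [0.9, 0.8, -0.1]
gripper_width: 51.0
```

```bash
python3 look.py 9 258 330; python3 edges.py t9.png 272 300
python3 - <<'E'
from h import *
d=load('t9.png'); cv2.imwrite('pics/c9.png',up(d['image'],240,400,185,300,5))
E
```

```text
17.025 [ 569.9 -195.6  218.8] [-8.981e+01 -1.000e-02 -9.318e+01] [ 0.9  0.8 -0.1]
-0.009 [302. 226.] [634.4  96.1] [ 18.8 149.2] 0.7 dock [49.2 53.1]
-0.009 [286. 258.] [579.6 114.6] [128.2 181.7] 0.7 dock [-6.7 68.4]
0 [294. 273.] [522.2 110.3] [ 13.4 168. ] 0.7 dock [-63.7  60.9]
0 [283. 246.] [587.2 138.9] [91.1 65.7] 86.5 dock [-0.4 93.1]
0 [322. 227.] [636.7  42.5] [15.6 41.8] 0.7 dock [54.4 -0.4]
0 [259. 249.] [578.6 199.5] [128.2  10.3] 1.4 dock [-12.4 153.2]
0.002 [284. 273.] [521.  132.8] [ 11.5 120.3] 0.7 dock [-66.1  83.4]
0.002 [283. 246.] [587.2 139. ] [89.2 63.7] 87.2 dock [-0.4 93.2]
0.002 [259. 245.] [588.1 202.6] [  8.2 109.2] 89.2 dock [ -3.  156.8]
far cheek inner z0 dock x med 49.6 y -0.3 slope deg 0.3
near cheek inner z36 dock x med -49.7 y 2.2 slope deg -1.1
mag far z32 dock x med 47.3 y 91.4 slope deg 1.0
mag near z0 dock x med -93.5 y 82.7 slope deg -0.0
mid -23.1196165301964 width 140.7605228231664
```

View pics/c9.png

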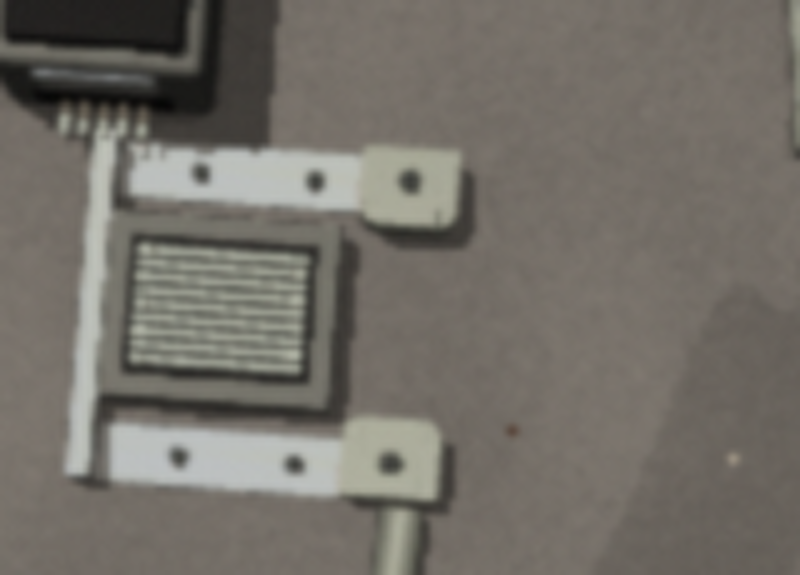

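View pics/s9.png

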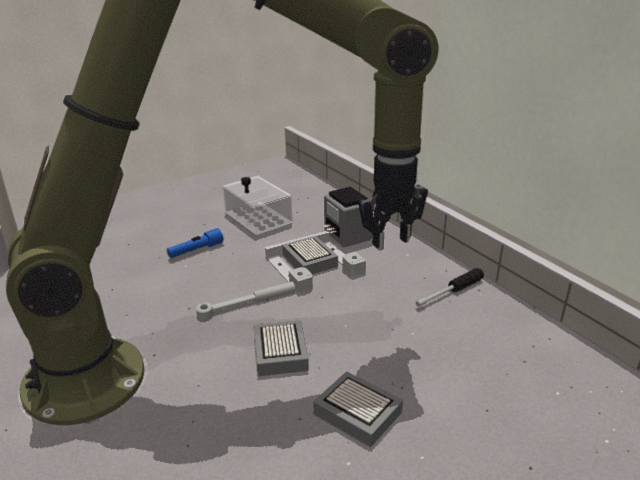

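The pictures show the magazine flush against the stop (crop 115,310). Its zip-tie patch is centred at dock (−0.4, 93.1), against home at (0, 93), with its axis at 86.5–87.2° against the dock's 86.8°. The wrench, nut driver, flashlight and organizer look untouched, and the arm is clear.

```bash
python3 -c "
from bench import job; print(job.job_done())"
```

```text
the job is handed in; nothing more can be done
None
```

The magazine is home in the dock and the job is handed in, at about 17 s of the 67 s allowed. No verdict was reported.

**What I did:** I chose the look-alike farthest from the base, at 598 mm against 521 and 382 mm. With two fingertips on its rear end, I pushed it round an arc to line up, steered about 1 mm on the way in, and pushed it between the cheeks. It stopped against the back stop and I pressed to about 15 N. I then backed straight off and raised the arm clear.

**Last checks:**
- **Position:** the zip-tie patch is centred at dock (−0.4, 93.1) mm, against home at (0, 93). Its axis is within about 0.4° of the dock's, and the leading end looks flush with the stop.
- **Forces:** the highest wrist reading I saw was about 16 N, so well under the limits, though I only read the force at the end of each move call.
- **Other objects:** the wrench, nut driver, flashlight and organizer look unmoved, and the flap looks shut.

**Check that failed:** the final edge scan of the magazine's near side picked up the dock's foot strip instead, giving a width of 141 mm, so I discarded it. I relied on the zip-tie patch and the pictures instead.

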